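Steady a rocking slate tile on the mantelpiece

TASK

The hexagonal slate display tile on the mantelpiece rocks, because a piece of the sole glued under it has come off on a side you cannot see. Press its corners gently in turn to find which dips most, slide the orange wedge snugly in under that corner, let go of it, then press down on the tile over the wedge and after that on the corner straight across, to prove that it now stands firm. Slate cracks: never press it harder than 25 N, keep the tile where it stands, and leave the other ornaments alone.

Things in the scene. Friction and masses are not known exactly. Their poses are not given: they have to be found in the camera images.
- tile: Loose dark grey hexagonal slate tile, 0.6 kg, lying level: 140 mm across corners, 121 mm across flats, 18 mm thick, underside 4 mm and bare flat top 22 mm above the shelf. Origin on the shelf under its middle, z up, x towards one corner (corners every 60 degrees from x). Glued under it is a round brown sole, 4 mm thick, 56 mm radius; it lets nothing slide in more than 14 mm under a firm corner.
- tile_top (a point): Middle of the tile's top face. On one unknown side the sole is missing beyond a straight edge 16 mm from the middle, leaving a gap 4 mm high. Pressed with 3 to 6 N near a corner over the gap (58 mm from here) the tile tips towards the missing piece by about 0.07 rad, 3 mm at the corner, and comes back when let go. One corner or two neighbours dip so; the others stand firm (under 7 N).
- wedge: Loose orange plastic wobble wedge, 80 mm long, 24 mm wide, 30 g, flat on its base. Origin at the middle of its base, x towards the thin tip, z up. Its ramp rises evenly from 1.5 mm thick at the tip to 7.5 mm, 64 mm behind the tip; behind that stands the heel block.
- wedge_tip (a point): Middle of the lower edge of the wedge's thin tip, 40 mm ahead of the wedge's origin. Slid in flat under a dipping corner, pointing at the tile's middle, the wedge moves freely until its ramp binds under the corner (4 mm thick, 27 mm from the tip); pushed on with more than about 2 to 3 N it shoves or lifts the tile.
- wedge_heel (a point): Centre of the wedge's upright heel block, 16 mm long, 24 mm wide (held across this width), 26 mm high; 32 mm behind the wedge's origin and 13 mm above its base.
- bottle: ornament: cobalt blue glass bottle, 72 mm across, 196 mm high with its cork-tipped plastic stopper; origin under its middle
- mug: ornament: empty white stoneware mug, 82 mm across, 95 mm high, handle to its +y; origin under its middle
- holder: ornament: steel photo holder, round base 72 mm across, rod and spring clip gripping a clear acrylic panel 75 mm wide, 173 mm high in all; origin under its base
- toy_car: ornament: wooden toy car with a red cabin, 100 x 56 x 49 mm; origin under its middle
- votive: ornament: candle in a tinted glass, 66 mm across, 66 mm high; origin under its middle
- dish: ornament: shallow blue dish, 110 mm across, 22 mm high; origin under its middle
Things that resemble listed ones, but are neither listed nor needed, are in the scene too. There is more than one size of the wedge; the one meant has the size given above.

How it is judged (in metres and radians):
On the way, in this order (a step that is already met when the one before it is completed fails the run):
1. a corner of the tile is pressed and dips: the tile rocks under the fingers (tilt over 0.04 rad) (contact force between the fingers and tile above 1 N and angle between tile's own z axis and vertical above 0.04 rad), for 0.1 s.
2. the wedge lies flat under the dipping side, its tip less than 50 mm from the tile's middle, and the tile is level (horizontal distance between wedge_tip and tile below 0.05 m and height (world z) of wedge_tip below 0.006 m and angle between wedge's own z axis and vertical below 0.08 rad and angle between tile's own z axis and vertical below 0.02 rad), for 0.2 s.
3. the fingers press the tile over the wedge (within 40 mm of its tip) with more than 2.5 N and it does not dip (tilt under 0.012 rad) (horizontal distance between wedge_tip and tile below 0.05 m and height (world z) of wedge_tip below 0.006 m and angle between wedge's own z axis and vertical below 0.08 rad and contact force between the fingers and tile above 2.5 N and angle between tile's own z axis and vertical below 0.012 rad and horizontal distance between the grasp point and wedge_tip below 0.04 m and contact force between the fingers and wedge below 0.1 N), for 0.2 s.
4. then the fingers press the corner straight across (more than 75 mm from the wedge's tip) with more than 2.5 N and it does not dip (horizontal distance between wedge_tip and tile below 0.05 m and height (world z) of wedge_tip below 0.006 m and angle between wedge's own z axis and vertical below 0.08 rad and contact force between the fingers and tile above 2.5 N and angle between tile's own z axis and vertical below 0.012 rad and horizontal distance between the grasp point and wedge_tip above 0.075 m), for 0.2 s.
At the end, for the whole second after the job is handed in: The wedge lies flat under the tile, its tip less than 50 mm from the tile's middle; the tile is level (0.012 rad) and within 15 mm of where it began; all released and at rest, after pressing over the wedge and then straight across with over 2.5 N did not make it dip (horizontal distance between wedge_tip and tile below 0.05 m and height (world z) of wedge_tip below 0.006 m and angle between wedge's own z axis and vertical below 0.08 rad and angle between tile's own z axis and vertical below 0.012 rad and distance of tile from where it was at the start of the episode below 0.015 m and linear speed of each of tile, wedge below 0.01 m/s and contact force between the fingers and wedge below 0.1 N); the robot touches nothing.
It fails at once if the slate is pressed with more than 25 N (contact force between the fingers and tile above 25 N).
It fails at once if the tile is pushed or carried more than 15 mm from where it stood (distance of tile from where it was at the start of the episode above 0.015 m).
It fails at once if another ornament is moved more than 15 mm (distance of any of bottle, mug, holder, toy_car, votive, dish from where it was at the start of the episode above 0.015 m).
It also fails if it takes over 72 s, if anything falls off the work surface, if the arm or the gripper's body presses on something with over 40 N, if the wrist force passes 120 N, or if a joint passes its speed limit or range.

ROBOT

A 6-joint arm with a two-finger parallel gripper is mounted at the origin on the work surface. World frame = base frame: x ahead of the robot, y to its left, z up, the work surface at z = 0. Lengths are in mm, angles in degrees, forces in N, time in s.
With the tool pointing down it reaches from about 300 to 850 mm from the base axis. Payload 4.2 kg.
Tool frame: the origin (TCP) lies at the very end of the fingers, on their centre line; the grasp point (between the pads) lies 19 mm behind it; z points along the fingers, y is the line along which they close (so a half turn about z gives the same grasp; the last joint's range is limited). The gripper opens to 91 mm and grips with 3 to 60 N. Pads are 32 mm wide; open, the fingers measure 118 mm over their backs; the gripper's body (76 mm by 178 mm) begins 60 mm behind the grasp point.
Start: joints at [-71.562, 18.312, 89.639, -0, 72.044, -1.146], TCP at [192.734, -541.753, 213.976] pointing down, gripper open.
Joint ranges: [-177.97, 177.97], [-48.28, 115.42], [12.27, 149.76], [-77.06, 257.06], [2.81, 150.46], [-146.56, 146.56]. Speed limits (degrees/s): [147.25, 147.25, 180, 180, 180, 180].

INTERFACE

Orientations are given as [roll, pitch, yaw] about the fixed x, y, z axes, in that order (R = Rz(yaw) Ry(pitch) Rx(roll)).
In Python, from workcell import env gives the robot as it stands.
- The arm moves only by the shell command python3 -m pendant 'ROWS' [FORCE]. ROWS is a JSON object of lists of equal length, an entry for each row: "translation": the shift along the tool's x, y, z in mm, a list of three; "roll": the turn about the tool's z in rad; "hand": the closure in counts, from 0 (fully open) to 255 (shut). In form: {"translation": [[dx, dy, dz], ...], "roll": [roll, ...], "hand": [hand, ...]}. A call has exactly 8 rows; each row shifts and turns the commanded pose from where the row before left it, along the tool's axes as they then stand; what a row does not reach is not made up. A row lasts 1/12 s, in which the tool goes at most 41.7 mm and 7.16 degrees, less where a joint would pass 70% of its speed; a pose out of reach is approached as far as the arm can. A call with a gripper value outside its range is refused whole. The fingers move at their own pace and stop on an object; FORCE is the grip in N (left out, the last holds). Time passes only in rows, so rows that do not move let the fingers close, or fill a call up. It gives the time, the measured TCP pose, the force, the opening and the grip force at its end, in the units of the state.
- env.state(): the state, without advancing time (a new reading comes with each control period).
- env.grab_frame(name): name is "side" or "top" or "wrist"; returns a dict with "frame" (480x640x3 uint8, red, green, blue), "z_map" (480x640 float32, mm along the optical axis (not along the pixel's ray), 0 where there is no reading), "fx", "fy", "cx", "cy" (pixels), "pose" (4x4, takes a point from camera to world coordinates). Camera axes: x right, y down, z forward; pixel columns grow to the right and rows downward; lengths in mm; the calibration is good to about 2 mm. A picture is of the moment at which its call begins.
- env.job_done(): hands the job in; it is judged then, once.
Trained networks look in a picture, given as the dict that the camera call returned (one of the last four; its "shot" number tells which), for a name from the list of things; names that differ only in an ending like _2 or _b are one class to them, and where a whole thing is asked for, a point or a joint stands for the part that bears it (a point fixed in the world has none). Each returns a list of dicts, best first, with "score" (0 to 1); they miss things now and then, are a little off and sometimes report something else, mostly with a low value. They report only what shows in the picture. A call takes as long as a camera call. They do not tell look-alikes from the thing itself.
- env.recognise(picture, label): "rect" ([centre column, centre row, width, height] in pixels, round what is visible of it).
- env.regions_of(picture, label): "pixels" (480x640 bool, what is visible of it) and "rect" ([centre column, centre row, width, height] in pixels, round what is visible of it).
The state is a dict: "time_s": time; "qpos": joint angles; "qvel": joint speeds; "effort": joint torques, N m; "ee_pos": TCP position; "ee_rot": TCP orientation; "force": force on the tool from outside, world axes, zero at the start; "torque": the same for the moment, N m; "gripper_width": finger opening in mm; "gripper_force": force on a finger pad.
Only numpy, scipy, OpenCV 4.12 (cv2) and the standard library are available. Lean on these libraries where they do the work, as an engineer would, in place of code of your own. Each camera call takes 0.05 s, during which the arm holds its last target. There are 200 camera calls.

## Working session

There is one attempt and no reset: what is moved stays moved. The work goes in short steps, Python scripts to look and compute and a shell command to move; the robot and the scene stay as the last step left them, time stands still between calls to the robot, and variables do not carry over. Pictures are saved under pics/ and viewed, at most 10 in all, crops included, and the job is handed in when it is done.

```bash
mkdir -p pics; ls; cat > h.py <<'E'
import numpy as np, cv2
from workcell import env
def world(p,mask=None):
    z=p["z_map"]; v,u=np.mgrid[0:480,0:640]
    P=np.stack([(u-p["cx"])/p["fx"]*z,(v-p["cy"])/p["fy"]*z,z,np.ones_like(z)],-1)
    return (P@np.array(p["pose"]).T)[...,:3]
def pix(p,w):
    c=np.linalg.inv(p["pose"])@np.append(w,1); return c[0]/c[2]*p["fx"]+p["cx"],c[1]/c[2]*p["fy"]+p["cy"]
def save(p,n): cv2.imwrite("pics/"+n,cv2.cvtColor(p["frame"],cv2.COLOR_RGB2BGR))
E
python3 - <<'E'
from h import *
p=env.grab_frame("top"); save(p,"top0.png"); W=world(p)
print(env.state())
for n in ["tile","wedge","bottle","mug","holder","toy_car","votive","dish"]:
    for r in env.regions_of(p,n)[:4]:
        m=r["pixels"]&(p["z_map"]>0); q=W[m]
        if len(q)<5: continue
        print(n,round(r["score"],2),np.round(r["rect"]),np.round(np.median(q,0)),"min",np.round(np.percentile(q,2,0)),"max",np.round(np.percentile(q,98,0)))
E
```

```text
pics
{'time_s': 0.05, 'qpos': array([-7.15624889e+01,  1.83480733e+01,  8.97059905e+01, -2.96692993e-03,
        7.20428388e+01, -1.14350647e+00]), 'qvel': array([-0.00270554,  0.01245242, -0.07495357, -0.00192236,  0.03171854,
       -0.00428814]), 'effort': array([ 5.73121306e-04, -4.13722050e+01, -2.32785147e+01,  7.30736484e-02,
        4.18458413e-02, -5.50895504e-05]), 'ee_pos': array([ 192.55434572, -541.2679046 ,  213.15885613]), 'ee_rot': array([-1.79903060e+02,  8.86442571e-04,  1.95819354e+01]), 'force': array([-0.59369365, -0.58712289, -0.20658386]), 'torque': array([ 0.01413427, -0.04197925,  0.01895735]), 'gripper_force': 0.0, 'gripper_width': 91.42722800711293}
wedge 0.57 [208. 308.  17.  21.] [360. 249.   4.] min [338. 235.  -5.] max [389. 265.  23.]
wedge 0.54 [211. 263.  11.  30.] [470. 249.   5.] min [434. 233.  -3.] max [508. 262.  29.]
bottle 0.67 [103. 197.  45.  36.] [609. 486. 118.] min [584. 464.  12.] max [648. 520. 196.]
holder 0.73 [211. 261.  13.  34.] [470. 248.   5.] min [433. 232.  -4.] max [510. 263.  29.]
holder 0.69 [504. 197.  54.  31.] [ 640. -466.   10.] min [ 610. -503.    0.] max [ 671. -434.  173.]
holder 0.61 [120. 281.  36.  31.] [419. 467.  40.] min [389. 434.  -1.] max [449. 498.  67.]
holder 0.31 [418. 242.  32.  44.] [ 526. -270.   32.] min [ 482. -304.   12.] max [ 574. -241.   52.]
toy_car 0.97 [416. 241.  31.  44.] [ 527. -270.   32.] min [ 482. -305.    8.] max [ 575. -241.   52.]
votive 0.94 [119. 283.  32.  29.] [417. 466.  40.] min [387. 434.   1.] max [446. 496.  67.]
votive 0.38 [503. 196.  56.  33.] [ 640. -466.   10.] min [ 610. -504.   -0.] max [ 673. -434.  173.]
dish 0.8 [190. 170.  41.  42.] [712. 309.  12.] min [661. 259.   1.] max [757. 355.  24.]
```

View pics/top0.png

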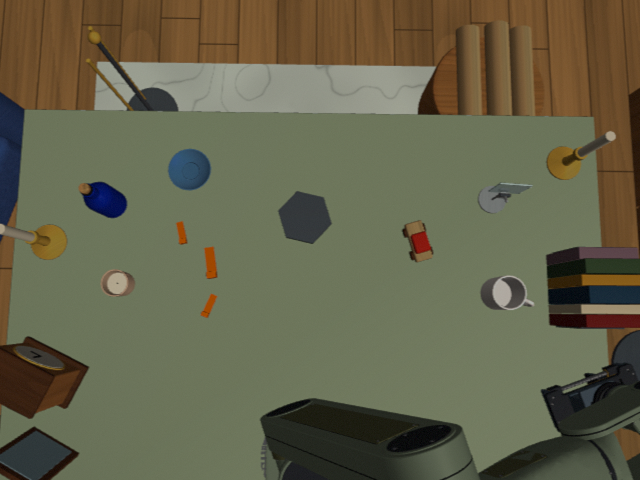

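The top view shows the tile at about (305,218). There are three orange wedges, at (182,233), (211,263) and (209,306). At about 2.65 mm/px, only (211,263), at about 31 px, matches 80 mm. I'll measure all three and confirm with an enlarged crop.

```bash
python3 - <<'E'
from h import *
p=env.grab_frame("top"); W=world(p); f=p["frame"].astype(int)
def rep(m,n):
    q=W[m]; c,s,a=cv2.minAreaRect(q[:,:2].astype(np.float32)); 
    print(n,m.sum(),np.round(c),np.round(s),round(a,1),"zmax",np.percentile(q[:,2],98).round(1)); return q
org=((f[...,0]>170)&(f[...,2]<70)&(f[...,1]<150)&(p["z_map"]>0)).astype(np.uint8)
n,l,st,ce=cv2.connectedComponentsWithStats(org)
for i in range(1,n):
    if 30<st[i,4]<600 and st[i,0]<300 : 
        q=rep(l==i,"orange %s"%ce[i].round()); hi=q[q[:,2]>15]
        print(" heel",hi.mean(0).round(1) if len(hi) else None,"PCA extents")
        d=q[:,:2]-q[:,:2].mean(0); e=np.linalg.eigh(d.T@d)[1][:,1]; t=d@e; print(" len",np.ptp(t).round(1),"ang",np.degrees(np.arctan2(e[1],e[0])).round(1))
g=np.zeros((480,640),bool); g[180:255,270:340]=1
m=g&(f.max(2)-f.min(2)<25)&(f[...,1]<90)
cs,_=cv2.findContours(m.astype(np.uint8),cv2.RETR_EXTERNAL,cv2.CHAIN_APPROX_NONE)
c=max(cs,key=cv2.contourArea); M=np.zeros((480,640),np.uint8); cv2.drawContours(M,[c],-1,1,-1)
# back-project at z=22
v,u=np.nonzero(M); R=np.array(p["pose"]); 
d=np.stack([(u-p["cx"])/p["fx"],(v-p["cy"])/p["fy"],np.ones(len(u))],1)@R[:3,:3].T
q=R[:3,3]+d*((22-R[2,3])/d[:,2])[:,None]; ctr=q.mean(0)
dd=q[:,:2]-ctr[:2]; z=(dd[:,0]+1j*dd[:,1]); k=(z**6).mean(); print("tile",ctr.round(1),"z",np.median(W[M>0][:,2]),"corner ang",np.degrees(np.angle(k)/6).round(1),"maxr",abs(z).max(),"area",len(u))
cr=cv2.resize(p["frame"][210:330,160:340][:,:,::-1],None,fx=4.4,fy=4.4,interpolation=cv2.INTER_CUBIC); cv2.imwrite("pics/crop1.png",cr)
E
```

```text
tile [586.7  13.1  22. ] z 21.010708648894592 corner ang 16.9 maxr 70.23964687157053 area 1998
```

View pics/crop1.png

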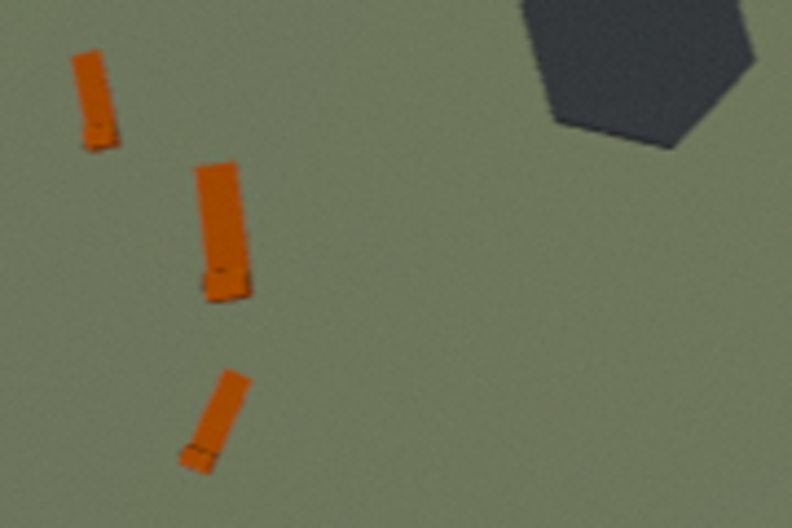

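The crop confirms it: the middle wedge, full-frame (211,263), is the largest and its length fits 80 mm. Its heel is at the robot side and its tip points to +x. The two at (182,233) and (209,306) are clearly smaller. Next I move to the tile with the fingers shut, above corner 317°.

```bash
python3 -m pendant '{"translation":[[32.4,-18.8,0],[32.4,-18.8,0],[32.4,-18.8,0],[32.4,-18.8,0],[32.4,-18.8,0],[32.4,-18.8,0],[32.4,-18.8,0],[32.4,-18.8,0]],"roll":[0,0,0,0,0,0,0,0],"hand":[255,255,255,255,255,255,255,255]}' 10
python3 -m pendant '{"translation":[[32.4,-18.8,0],[32.4,-18.8,0],[32.4,-18.8,0],[32.4,-18.8,0],[32.4,-18.8,0],[32.4,-18.8,0],[32.4,-18.8,0],[32.4,-18.8,0]],"roll":[0,0,0,0,0,0,0,0],"hand":[255,255,255,255,255,255,255,255]}'
python3 -m pendant '{"translation":[[32.4,-18.8,0],[32.4,-18.8,0],[0,0,25],[0,0,25],[0,0,25],[0,0,25],[0,0,20],[0,0,0]],"roll":[0,0,-0.12,-0.12,-0.12,-0.12,0,0],"hand":[255,255,255,255,255,255,255,255]}'
```

```text
time_s: 1.17
ee_pos: [387.4, -311.7, 214.2]
ee_rot: [180.0, -0.0, 19.6]
force: [0.8, -0.7, 0.1]
gripper_width: 40.4
gripper_force: 0.0
time_s: 1.83
ee_pos: [581.3, -82.9, 214.1]
ee_rot: [180.0, -0.0, 19.6]
force: [0.1, -0.6, 0.4]
gripper_width: 0.5
gripper_force: 0.0
time_s: 2.5
ee_pos: [625.6, -27.2, 89.4]
ee_rot: [-179.6, 0.3, 47.1]
force: [-2.2, -0.5, -0.2]
gripper_width: 0.6
gripper_force: 0.0
```

```bash
python3 -m pendant '{"translation":[[0,0,20],[0,0,20],[0,0,18],[0,0,5],[0,0,3],[0,0,0],[0,0,0],[0,0,0]],"roll":[0,0,0,0,0,0,0,0],"hand":[255,255,255,255,255,255,255,255]}'
python3 - <<'E'
from h import *
p=env.grab_frame("side"); save(p,"side1.png"); print(env.state()["ee_pos"],[pix(p,w) for w in ([587,13,22],env.state()["ee_pos"])])
E
```

```text
time_s: 3.17
ee_pos: [629.8, -27.6, 29.4]
ee_rot: [179.9, -0.1, 47.1]
force: [0.0, 0.2, -0.2]
gripper_width: 0.3
gripper_force: 0.0
[629.63542565 -27.51588869  29.29227658] [(np.float64(301.4748975178775), np.float64(239.31570242239022)), (np.float64(295.6862126040629), np.float64(223.88283821428303))]
```

View pics/side1.png

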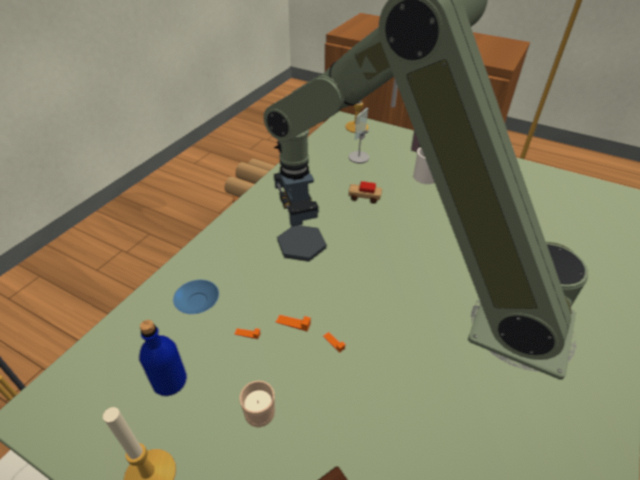

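The side view shows the shut fingers at (297,218), just over the far right corner of the tile, which is at (301,241). I start the guarded descent.

```bash
python3 -m pendant '{"translation":[[0,0,2],[0,0,2],[0,0,1],[0,0,1],[0,0,0.5],[0,0,0.5],[0,0,0],[0,0,0]],"roll":[0,0,0,0,0,0,0,0],"hand":[255,255,255,255,255,255,255,255]}'
python3 -m pendant '{"translation":[[0,0,0.3],[0,0,0],[0,0,0.3],[0,0,0],[0,0,0],[0,0,0],[0,0,0],[0,0,0]],"roll":[0,0,0,0,0,0,0,0],"hand":[255,255,255,255,255,255,255,255]}'
```

```text
time_s: 3.88
ee_pos: [628.8, -27.5, 22.0]
ee_rot: [180.0, -0.0, 47.1]
force: [-2.6, 0.5, 5.8]
gripper_width: 0.4
gripper_force: 3.2
time_s: 4.55
ee_pos: [628.8, -27.6, 21.8]
ee_rot: [180.0, -0.0, 47.1]
force: [-2.5, -0.5, 9.0]
gripper_width: 0.7
gripper_force: 4.4
```

Corner 317° is firm (9 N). Next is 137°, straight across.

```bash
python3 -m pendant '{"translation":[[0,0,-8],[0,-38.7,0],[0,-38.7,0],[0,-38.7,0],[0,0,0],[0,0,4],[0,0,2],[0,0,0.5]],"roll":[0,0,0,0,0,0,0,0],"hand":[255,255,255,255,255,255,255,255]}'
python3 -m pendant '{"translation":[[0,0,0.5],[0,0,0.5],[0,0,0.4],[0,0,0],[0,0,0],[0,0,0],[0,0,0],[0,0,0]],"roll":[0,0,0,0,0,0,0,0],"hand":[255,255,255,255,255,255,255,255]}'
```

```text
time_s: 5.22
ee_pos: [544.8, 51.4, 21.8]
ee_rot: [180.0, -0.0, 47.0]
force: [-2.1, 2.7, 3.3]
gripper_width: 0.8
gripper_force: 2.2
time_s: 5.88
ee_pos: [544.4, 51.4, 20.6]
ee_rot: [179.9, -0.0, 47.1]
force: [0.6, 0.6, 3.8]
gripper_width: 0.5
gripper_force: 1.3
```

It's dipping (1.2 mm lower at only 3.8 N). I press on to the stop, watching the force.

```bash
python3 -m pendant '{"translation":[[0,0,0.5],[0,0,0.4],[0,0,0.4],[0,0,0],[0,0,0],[0,0,0],[0,0,0],[0,0,0]],"roll":[0,0,0,0,0,0,0,0],"hand":[255,255,255,255,255,255,255,255]}'
```

```text
time_s: 6.55
ee_pos: [543.9, 51.7, 19.4]
ee_rot: [180.0, -0.0, 47.1]
force: [0.3, 2.7, 5.3]
gripper_width: 0.4
gripper_force: 2.7
```

```bash
python3 -m pendant '{"translation":[[0,0,0.4],[0,0,0.3],[0,0,0],[0,0,0],[0,0,0],[0,0,0],[0,0,0],[0,0,0]],"roll":[0,0,0,0,0,0,0,0],"hand":[255,255,255,255,255,255,255,255]}'
python3 - <<'E'
from h import *
print(env.state()["ee_pos"],env.state()["force"])
E
```

```text
time_s: 7.22
ee_pos: [544.0, 51.8, 19.3]
ee_rot: [180.0, -0.0, 47.1]
force: [0.1, 1.5, 9.4]
gripper_width: 0.6
gripper_force: 4.7
[543.98889841  51.77104773  19.31671645] [0.11001176 1.54469535 9.3933646 ]
```

137° bottoms out at about 2.7 mm of dip. Now I check neighbour 197°.

```bash
python3 -m pendant '{"translation":[[0,0,-9],[-24.6,14.2,0],[-24.7,14.3,0],[0,0,0],[0,0,0],[0,0,0],[0,0,0],[0,0,0]],"roll":[0,0,0,-0.1163,-0.1163,-0.1163,-0.1163,-0.1163],"hand":[255,255,255,255,255,255,255,255]}'
python3 -m pendant '{"translation":[[0,0,0],[0,0,0],[0,0,0],[0,0,0],[0,0,4],[0,0,1.5],[0,0,1],[0,0,0]],"roll":[-0.1163,-0.1163,-0.1163,-0.1163,0,0,0,0],"hand":[255,255,255,255,255,255,255,255]}'
python3 -m pendant '{"translation":[[0,0,0.4],[0,0,0],[0,0,0.4],[0,0,0],[0,0,0],[0,0,0],[0,0,0],[0,0,0]],"roll":[0,0,0,0,0,0,0,0],"hand":[255,255,255,255,255,255,255,255]}'
```

```text
time_s: 7.88
ee_pos: [530.1, -4.5, 27.2]
ee_rot: [-179.9, 0.1, 80.7]
force: [0.9, -0.1, 0.1]
gripper_width: 0.6
gripper_force: 0.0
time_s: 8.55
ee_pos: [530.3, -4.2, 21.6]
ee_rot: [-179.9, 0.0, 106.9]
force: [-3.3, 0.1, 10.7]
gripper_width: 0.3
gripper_force: 5.2
time_s: 9.22
ee_pos: [530.2, -4.2, 21.4]
ee_rot: [-179.9, 0.0, 106.9]
force: [-5.5, -0.8, 13.7]
gripper_width: 0.5
gripper_force: 6.8
```

```bash
python3 -m pendant '{"translation":[[0,0,-9],[16.7,29.3,0],[16.7,29.3,0],[16.8,29.4,0],[0,0,0],[0,0,0],[0,0,0],[0,0,0]],"roll":[0,0,0,0,-0.1163,-0.1163,-0.1163,-0.1163],"hand":[255,255,255,255,255,255,255,255]}'
python3 -m pendant '{"translation":[[0,0,0],[0,0,0],[0,0,0],[0,0,0],[0,0,0],[0,0,5],[0,0,2],[0,0,0.5]],"roll":[-0.1163,-0.1163,-0.1163,-0.1163,-0.1163,0,0,0],"hand":[255,255,255,255,255,255,255,255]}'
python3 -m pendant '{"translation":[[0,0,0.4],[0,0,0.4],[0,0,0],[0,0,0],[0,0,0],[0,0,0],[0,0,0],[0,0,0]],"roll":[0,0,0,0,0,0,0,0],"hand":[255,255,255,255,255,255,255,255]}'
```

```text
time_s: 9.88
ee_pos: [600.1, 70.0, 28.7]
ee_rot: [-179.9, -0.0, 133.9]
force: [0.2, -0.4, 0.9]
gripper_width: 0.6
gripper_force: 0.0
time_s: 10.55
ee_pos: [600.3, 69.9, 21.9]
ee_rot: [-180.0, -0.0, 166.8]
force: [-2.9, 0.5, 7.2]
gripper_width: 0.4
gripper_force: 3.7
time_s: 11.22
ee_pos: [600.3, 69.9, 21.8]
ee_rot: [-180.0, -0.0, 166.8]
force: [-1.6, -0.2, 8.7]
gripper_width: 0.4
gripper_force: 4.4
```

Corner 137° is the one. 77° and 197° are firm, and so is 317° straight across from it. Next I move above the wedge for a closer look.

```bash
python3 -m pendant '{"translation":[[0,0,-30],[0,0,-40],[29.4,23.6,-20],[29.4,23.6,-20],[29.4,23.6,-20],[29.4,23.6,0],[29.4,23.6,0],[29.4,23.6,0]],"roll":[0,0,0,0,0,0,0,0],"hand":[85,85,85,85,85,85,85,85]}'
python3 -m pendant '{"translation":[[0,0,0],[0,0,0],[0,0,0],[0,0,0],[0,0,0],[0,0,0],[0,0,0],[0,0,0]],"roll":[-0.105,-0.105,-0.105,0,0,0,0,0],"hand":[85,85,85,85,85,85,85,85]}'
cat > wedge.py <<'E'
from h import *
import sys
p=env.grab_frame("wrist"); save(p,sys.argv[1]); W=world(p); f=p["frame"].astype(int)
org=((f[...,0]>110)&(f[...,2]<f[...,0]*.35)&(f[...,1]<f[...,0]*.7)&(p["z_map"]>0)).astype(np.uint8)
n,l,st,ce=cv2.connectedComponentsWithStats(org)
for i in range(1,n):
    if st[i,4]<300: continue
    q=W[l==i]; lo=q[q[:,2]<12]; hi=q[q[:,2]>20]
    for nm,a in (("ramp",lo),("heel",hi)):
        if len(a)>30:
            c,s,an=cv2.minAreaRect(a[:,:2].astype(np.float32)); print(ce[i].round(),nm,len(a),np.round(c,1),np.round(s,1),round(an,1))
    if len(hi)>30:
        d=lo[:,:2].mean(0)-hi[:,:2].mean(0); print(" heading",np.degrees(np.arctan2(d[1],d[0])).round(1),"zhi",np.median(hi[:,2]).round(1))
print(env.state()["ee_pos"],env.state()["ee_rot"])
E
python3 wedge.py w1.png
```

```text
time_s: 11.88
ee_pos: [460.6, 246.3, 149.5]
ee_rot: [180.0, 0.0, 166.8]
force: [-0.0, 0.2, -0.4]
gripper_width: 50.9
gripper_force: 0.0
time_s: 12.55
ee_pos: [462.1, 245.2, 149.3]
ee_rot: [-180.0, -0.0, -175.0]
force: [0.1, -0.8, -0.3]
gripper_width: 61.0
gripper_force: 0.0
[364.  55.] heel 149 [342.6 259.5] [16.7 10.9] 68.5
 heading nan zhi 20.4
[343.  96.] ramp 1630 [369.2 248.7] [17.  46.4] 68.0
[332. 235.] ramp 2238 [471.5 250.5] [80.1 23.6] 9.2
[332. 235.] heel 727 [440.  245.3] [15.9 23.4] 9.2
 heading 9.3 zhi 26.7
[462.08230615 245.17858806 149.30583763] [-1.79991357e+02 -7.62361832e-03 -1.75017397e+02]wedge.py:13: RuntimeWarning: Mean of empty slice.
  d=lo[:,:2].mean(0)-hi[:,:2].mean(0); print(" heading",np.degrees(np.arctan2(d[1],d[0])).round(1),"zhi",np.median(hi[:,2]).round(1))
  ret = um.true_divide(
```

View pics/w1.png

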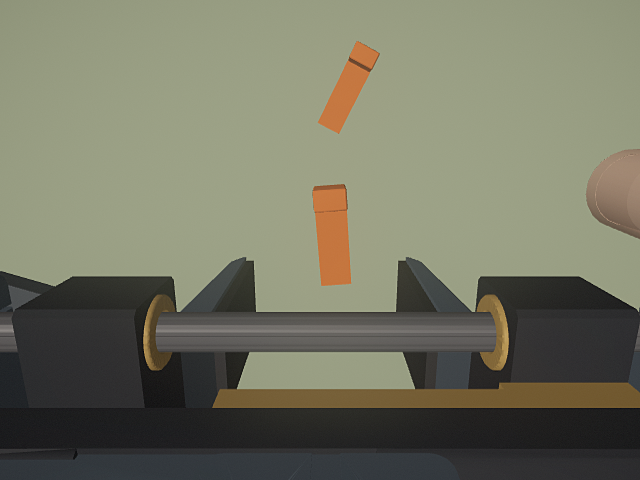

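The wrist view shows the wedge at (332,235): 80×24 mm, heading 9.2°, heel centre at (440,245). The smaller one lies above it at (345,90). Now I grasp the heel.

```bash
python3 -m pendant '{"translation":[[21.9,1.9,30],[0,0,35],[0,0,35],[0,0,25],[0,0,12],[0,0,6],[0,0,0],[0,0,0]],"roll":[-0.075,0,0,0,0,0,0,0],"hand":[85,85,85,85,85,85,85,85]}'
python3 -m pendant '{"translation":[[0,0,0.5],[0,0,0],[0,0,0],[0,0,0],[0,0,0],[0,0,0],[0,0,0],[0,0,0]],"roll":[0,0,0,0,0,0,0,0],"hand":[255,255,255,255,255,255,255,255]}' 15
```

```text
time_s: 13.27
ee_pos: [440.6, 245.5, 6.9]
ee_rot: [180.0, 0.0, -170.7]
force: [-0.6, -0.8, 0.8]
gripper_width: 60.8
gripper_force: 0.0
time_s: 13.93
ee_pos: [440.1, 245.4, 6.2]
ee_rot: [180.0, 0.0, -170.6]
force: [-0.1, -0.1, 3.1]
gripper_width: 23.8
gripper_force: 15.0
```

Gripped at 23.8 mm. I lift, turn to the insertion heading (317°) and stage outside the corner.

```bash
python3 -m pendant '{"translation":[[0,0,-20],[0,0,-20],[2.9,-34.3,0],[2.9,-34.3,0],[2.9,-34.3,0],[0,0,0],[0,0,0],[0,0,0]],"roll":[0,0,0,0,0,0.114,0.114,0.114],"hand":[255,255,255,255,255,255,255,255]}'
python3 -m pendant '{"translation":[[0,0,0],[0,0,0],[0,0,0],[0,0,0],[0,0,0],[0,0,0],[0,0,0],[0,0,0]],"roll":[0.114,0.114,0.114,0.114,0.114,0,0,0],"hand":[255,255,255,255,255,255,255,255]}'
python3 - <<'E'
from h import *
p=env.grab_frame("top"); f=p["frame"].astype(int); R=np.array(p["pose"])
def back(u,v,z):
    d=np.stack([(u-p["cx"])/p["fx"],(v-p["cy"])/p["fy"],np.ones(len(u))],1)@R[:3,:3].T
    return R[:3,3]+d*((z-R[2,3])/d[:,2])[:,None]
g=np.zeros((480,640),bool); g[180:255,270:340]=1
m=(g&(f.max(2)-f.min(2)<25)&(f[...,1]<90)).astype(np.uint8)
c=max(cv2.findContours(m,cv2.RETR_EXTERNAL,cv2.CHAIN_APPROX_NONE)[0],key=cv2.contourArea); M=np.zeros_like(m); cv2.drawContours(M,[c],-1,1,-1)
v,u=np.nonzero(M); q=back(u,v,22); k=q[:,:2]-q[:,:2].mean(0); 
print("tile",len(u),q.mean(0).round(1),np.degrees(np.angle((((k[:,0]+1j*k[:,1])**6).mean()))/6).round(1))
s=env.state(); print(s["ee_pos"],s["ee_rot"],s["gripper_width"])
x=cv2.resize(p["frame"][190:290,200:350][:,:,::-1],None,fx=5,fy=5,interpolation=cv2.INTER_CUBIC); cv2.imwrite("pics/crop2.png",x)
E
```

```text
time_s: 14.6
ee_pos: [448.2, 141.5, 45.8]
ee_rot: [-180.0, -0.0, 169.4]
force: [-0.6, -0.0, -0.7]
gripper_width: 24.0
gripper_force: 15.0
time_s: 15.27
ee_pos: [448.1, 142.3, 45.8]
ee_rot: [-180.0, 0.0, 137.3]
force: [-0.0, 0.1, -0.5]
gripper_width: 23.6
gripper_force: 15.0
tile 1988 [586.7  13.   22. ] 17.1
[448.13334554 142.36556138  45.83438058] [-1.79988887e+02  3.62377711e-04  1.37231820e+02] 23.90497526864559
```

View pics/crop2.png

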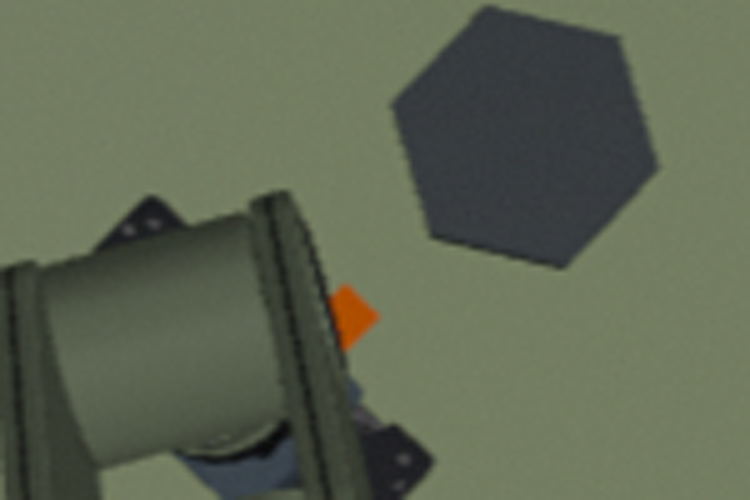

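Tile unmoved: centre (586.7,13), corner at 137.1°. The crop shows the wedge tip at (362,301), aimed at the corner at (432,238), and the kinematics agree. I lower it and slide in to just short of binding.

```bash
python3 -m pendant '{"translation":[[0,0,15],[0,0,15],[0,0,7],[0,0,2.3],[0,0,0],[0,0,0],[0,0,0],[0,0,0]],"roll":[0,0,0,0,0,0,0,0],"hand":[255,255,255,255,255,255,255,255]}'
python3 -m pendant '{"translation":[[-12,0,0],[-12,0,0],[-12,0,0],[-8,0,0],[-6,0,0],[-4,0,0],[-2,0,0],[0,0,0]],"roll":[0,0,0,0,0,0,0,0],"hand":[255,255,255,255,255,255,255,255]}'
```

```text
time_s: 15.98
ee_pos: [448.5, 142.5, 6.9]
ee_rot: [180.0, 0.0, 137.1]
force: [-0.2, 0.1, 0.2]
gripper_width: 23.7
gripper_force: 15.0
time_s: 16.65
ee_pos: [489.4, 103.9, 6.5]
ee_rot: [-180.0, -0.0, 137.1]
force: [0.2, -0.9, -0.2]
gripper_width: 23.9
gripper_force: 15.0
```

```bash
python3 -m pendant '{"translation":[[-4,0,0.3],[-4,0,0],[-2,0,0],[-2,0,0],[-0.5,0,0],[-0.5,0,0],[0,0,0],[0,0,0]],"roll":[0,0,0,0,0,0,0,0],"hand":[255,255,255,255,255,255,255,255]}'
python3 -m pendant '{"translation":[[-0.5,0,0],[-0.5,0,0],[-0.5,0,0],[0,0,0],[0,0,0],[0,0,0],[0,0,0],[0,0,0]],"roll":[0,0,0,0,0,0,0,0],"hand":[255,255,255,255,255,255,255,255]}'
```

```text
time_s: 17.32
ee_pos: [498.6, 95.5, 6.3]
ee_rot: [-180.0, -0.0, 137.1]
force: [0.3, -0.3, -1.2]
gripper_width: 24.0
gripper_force: 15.0
time_s: 17.98
ee_pos: [499.9, 94.4, 6.3]
ee_rot: [-180.0, 0.0, 137.1]
force: [-0.3, -0.5, 0.1]
gripper_width: 24.0
gripper_force: 15.0
```

```bash
python3 -m pendant '{"translation":[[-0.4,0,0],[-0.4,0,0],[-0.4,0,0],[-0.3,0,0],[0,0,0],[0,0,0],[0,0,0],[0,0,0]],"roll":[0,0,0,0,0,0,0,0],"hand":[255,255,255,255,255,255,255,255]}'
python3 -m pendant '{"translation":[[-0.3,0,0],[-0.3,0,0],[-0.2,0,0],[0,0,0],[0,0,0],[0,0,0],[0,0,0],[0,0,0]],"roll":[0,0,0,0,0,0,0,0],"hand":[255,255,255,255,255,255,255,255]}'
```

```text
time_s: 18.65
ee_pos: [500.9, 93.4, 6.3]
ee_rot: [-180.0, 0.0, 137.1]
force: [-0.0, 0.3, -0.5]
gripper_width: 24.1
gripper_force: 15.0
time_s: 19.32
ee_pos: [501.5, 92.8, 6.3]
ee_rot: [-180.0, 0.0, 137.1]
force: [-0.2, -0.2, -1.0]
gripper_width: 24.0
gripper_force: 15.0
```

```bash
python3 -m pendant '{"translation":[[-0.4,0,0],[-0.4,0,0],[0,0,0],[0,0,0],[0,0,0],[0,0,0],[0,0,0],[0,0,0]],"roll":[0,0,0,0,0,0,0,0],"hand":[255,255,255,255,255,255,255,255]}'
python3 -m pendant '{"translation":[[-0.3,0,0],[-0.2,0,0],[0,0,0],[0,0,0],[0,0,0],[0,0,0],[0,0,0],[0,0,0]],"roll":[0,0,0,0,0,0,0,0],"hand":[255,255,255,255,255,255,255,255]}'
```

```text
time_s: 19.98
ee_pos: [502.1, 92.3, 6.3]
ee_rot: [-180.0, 0.0, 137.1]
force: [-0.5, -0.7, -1.3]
gripper_width: 23.8
gripper_force: 15.0
time_s: 20.65
ee_pos: [502.5, 92.0, 6.3]
ee_rot: [-180.0, 0.0, 137.1]
force: [-0.2, 0.2, -0.8]
gripper_width: 24.0
gripper_force: 15.0
```

```bash
python3 -m pendant '{"translation":[[-0.3,0,0],[-0.3,0,0],[0,0,0],[0,0,0],[0,0,0],[0,0,0],[0,0,0],[0,0,0]],"roll":[0,0,0,0,0,0,0,0],"hand":[255,255,255,255,255,255,255,255]}'
python3 -m pendant '{"translation":[[-0.3,0,0],[-0.2,0,0],[0,0,0],[0,0,0],[0,0,0],[0,0,0],[0,0,0],[0,0,0]],"roll":[0,0,0,0,0,0,0,0],"hand":[255,255,255,255,255,255,255,255]}'
```

```text
time_s: 21.32
ee_pos: [502.9, 91.5, 6.3]
ee_rot: [-180.0, 0.0, 137.1]
force: [-0.9, -0.3, -0.9]
gripper_width: 23.7
gripper_force: 15.0
time_s: 21.98
ee_pos: [503.3, 91.2, 6.3]
ee_rot: [-180.0, 0.0, 137.1]
force: [-0.4, 0.8, -1.8]
gripper_width: 24.1
gripper_force: 15.0
```

```bash
python3 -m pendant '{"translation":[[-0.3,0,0],[-0.2,0,0],[0,0,0],[0,0,0],[0,0,0],[0,0,0],[0,0,0],[0,0,0]],"roll":[0,0,0,0,0,0,0,0],"hand":[255,255,255,255,255,255,255,255]}'
python3 - <<'E'
from h import *
for i in range(3):
    p=env.grab_frame("side"); print(env.state()["force"])
save(p,"x.png")
x=cv2.resize(p["frame"][200:290,230:350][:,:,::-1],None,fx=6,fy=6,interpolation=cv2.INTER_CUBIC); cv2.imwrite("pics/crop3.png",x)
E
```

```text
time_s: 22.65
ee_pos: [503.6, 90.8, 6.3]
ee_rot: [-180.0, 0.0, 137.1]
force: [-0.3, 0.2, -2.8]
gripper_width: 24.0
gripper_force: 15.0
[-1.53242848 -0.29751629 -1.3197619 ]
[ 0.32046712  0.62117979 -1.05829756]
[-1.03772769  0.4744361  -2.60037067]
```

View pics/crop3.png

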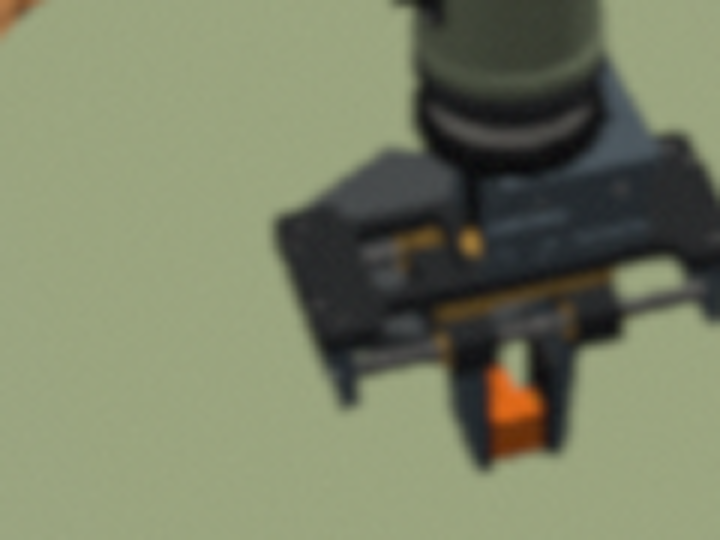

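The side crop shows the wedge heel at (515,420) held between the fingers, lined up with the tile. Down force on the wedge has risen to about 2 N, so the ramp has bound lightly. I release, rise and move over the pressed point.

```bash
python3 -m pendant '{"translation":[[0,0,0],[0,0,0],[0,0,0],[0,0,0],[0,0,-15],[0,0,-20],[0,0,-20],[0,0,0]],"roll":[0,0,0,0,0,0,0,0],"hand":[85,85,85,85,85,85,85,85]}'
python3 -m pendant '{"translation":[[-19.2,0,0],[-19.2,0,0],[-19.2,0,0],[0,0,10],[0,0,10],[0,0,5],[0,0,3],[0,0,0]],"roll":[0,0,0,0,0,0,0,0],"hand":[255,255,255,255,255,255,255,255]}'
```

```text
time_s: 23.47
ee_pos: [506.4, 91.3, 64.7]
ee_rot: [179.7, 0.3, 137.1]
force: [1.9, 0.2, 0.5]
gripper_width: 60.8
gripper_force: 0.0
time_s: 24.13
ee_pos: [544.2, 52.2, 31.9]
ee_rot: [-179.9, -0.1, 137.2]
force: [-0.5, -0.4, -0.2]
gripper_width: 10.5
gripper_force: 0.0
```

```bash
python3 -m pendant '{"translation":[[0,0,2],[0,0,2],[0,0,2],[0,0,1],[0,0,1],[0,0,0.5],[0,0,0],[0,0,0]],"roll":[0,0,0,0,0,0,0,0],"hand":[255,255,255,255,255,255,255,255]}'
python3 - <<'E'
from h import *
p=env.grab_frame("side"); print(env.state()["force"],env.state()["ee_pos"])
x=cv2.resize(p["frame"][200:290,230:350][:,:,::-1],None,fx=6,fy=6,interpolation=cv2.INTER_CUBIC); cv2.imwrite("pics/crop4.png",x)
E
```

```text
time_s: 24.8
ee_pos: [545.9, 51.6, 24.9]
ee_rot: [180.0, 0.0, 137.1]
force: [-0.1, 1.0, 0.7]
gripper_width: 0.5
gripper_force: 0.0
[-0.53868135  0.52412953  0.07822375] [545.94304075  51.64530511  24.89473546]
```

View pics/crop4.png

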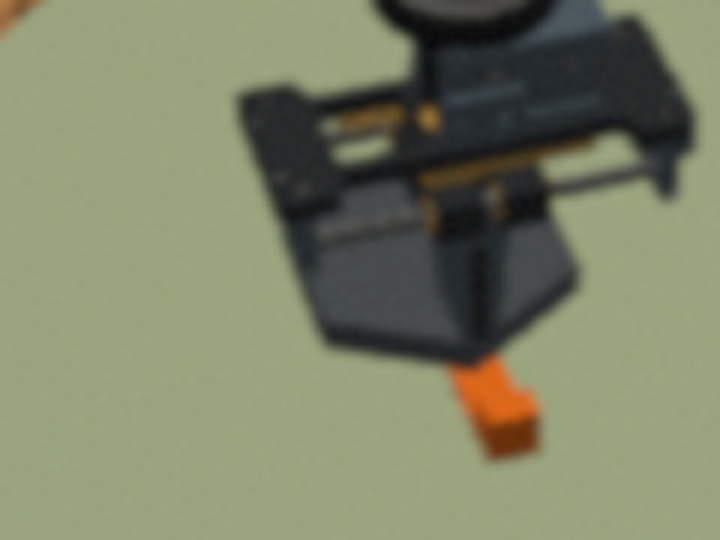

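The wedge sits under the corner at (480,360), heel at (512,420), and the fingers are over it. Now I press down gently.

```bash
python3 -m pendant '{"translation":[[0,0,1],[0,0,1],[0,0,0.5],[0,0,0.4],[0,0,0],[0,0,0],[0,0,0],[0,0,0]],"roll":[0,0,0,0,0,0,0,0],"hand":[255,255,255,255,255,255,255,255]}'
python3 -m pendant '{"translation":[[0,0,0.3],[0,0,0.3],[0,0,0],[0,0,0],[0,0,0],[0,0,0],[0,0,0],[0,0,0]],"roll":[0,0,0,0,0,0,0,0],"hand":[255,255,255,255,255,255,255,255]}'
```

```text
time_s: 25.52
ee_pos: [545.8, 51.7, 22.2]
ee_rot: [-180.0, 0.0, 137.1]
force: [-2.1, -0.4, 5.5]
gripper_width: 0.1
gripper_force: 2.7
time_s: 26.18
ee_pos: [545.8, 51.7, 22.1]
ee_rot: [180.0, 0.0, 137.1]
force: [-2.0, 0.1, 9.7]
gripper_width: 0.4
gripper_force: 4.6
```

Firm at 9.7 N without dipping. Now the corner straight across.

```bash
python3 -m pendant '{"translation":[[0,0,-8],[-38,0,0],[-38,0,0],[-38,0,0],[0,0,0],[0,0,4],[0,0,2],[0,0,0.5]],"roll":[0,0,0,0,0,0,0,0],"hand":[255,255,255,255,255,255,255,255]}'
python3 -m pendant '{"translation":[[0,0,0.5],[0,0,0.5],[0,0,0.3],[0,0,0],[0,0,0],[0,0,0],[0,0,0],[0,0,0]],"roll":[0,0,0,0,0,0,0,0],"hand":[255,255,255,255,255,255,255,255]}'
```

```text
time_s: 26.85
ee_pos: [628.2, -25.4, 22.3]
ee_rot: [-179.9, -0.1, 137.2]
force: [-0.3, 0.9, 0.6]
gripper_width: 0.6
gripper_force: 0.2
time_s: 27.52
ee_pos: [628.4, -25.2, 22.1]
ee_rot: [-180.0, -0.1, 137.2]
force: [-2.3, -0.1, 4.8]
gripper_width: 0.3
gripper_force: 2.5
```

```bash
python3 -m pendant '{"translation":[[0,0,0.4],[0,0,0.2],[0,0,0],[0,0,0],[0,0,0],[0,0,0],[0,0,0],[0,0,0]],"roll":[0,0,0,0,0,0,0,0],"hand":[255,255,255,255,255,255,255,255]}'
python3 -m pendant '{"translation":[[0,0,-10],[0,0,-30],[0,0,-40],[0,0,-40],[0,0,-20],[0,0,0],[0,0,0],[0,0,0]],"roll":[0,0,0,0,0,0,0,0],"hand":[255,255,255,255,255,255,255,255]}'
python3 - <<'E'
from h import *
p=env.grab_frame("side")
x=cv2.resize(p["frame"][200:290,230:350][:,:,::-1],None,fx=6,fy=6,interpolation=cv2.INTER_CUBIC); cv2.imwrite("pics/crop5.png",x)
E
```

```text
time_s: 28.18
ee_pos: [628.3, -25.2, 21.9]
ee_rot: [-180.0, -0.1, 137.2]
force: [-2.6, -0.1, 7.3]
gripper_width: 0.5
gripper_force: 3.8
time_s: 28.85
ee_pos: [628.4, -25.5, 159.8]
ee_rot: [-179.9, -0.1, 137.1]
force: [0.3, -0.6, -0.2]
gripper_width: 0.7
gripper_force: 0.0
```

View pics/crop5.png

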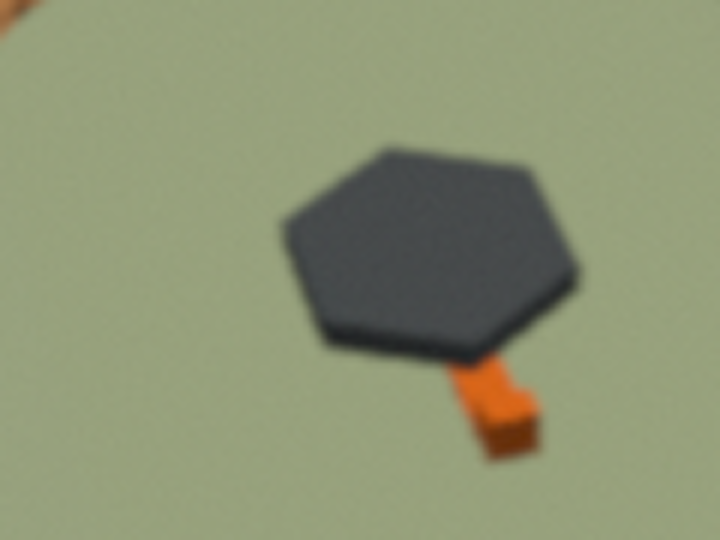

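The tile lies level and the wedge is snug under its corner at (475,362), with the heel free at (512,420). The arm is clear, so I hand in.

```bash
python3 -c "
from workcell import env
print(env.job_done())"
```

```text
the job is handed in; nothing more can be done
None
```

I wedged the one corner that dipped; after that it held firm at 9.7 N, and the corner straight across held at 7.3 N. I handed the job in at about 29 s with the arm clear, and the hand-in gave no verdict.

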